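# Bed a clay bar in the trimming jig

### The job

Bed the dry clay bar in the wooden trimming jig, ready for trimming: push it endwise until its heel is hard against the end stop, then swing it about that heel by pushing near its free end until it lies flush along the fence, and press the free end home with a firm fingertip push. Dry clay bruises and chips, so only push it, gently and by feel; leave it resting there untouched, and do not disturb the tub, the loop tool or the spare block.

Things in the scene. Friction and masses are not known exactly. Their poses are not given: they have to be found in the camera images.
- jig: Base of the wooden trimming jig, fixed to the bench: plywood x -165 to 39, y -63 to 347 mm, 18 mm thick. Origin at bench height, in the inner corner of fence and end stop when both are set fully back; the bar's place is at x < 0, y > 0. x points square into the fence, y along the fence from the end stop towards the bar's free end.
- bearer (a point): Middle of the top of the cross bearer nearer the free end. The bar slides on the tops (z = 32 mm) of two fixed wooden bearers, 14 mm high on the base, 22 mm wide, running square to the fence from x = -155 to 0 mm and centred at y = 75 and 235 mm in the jig.
- fence: The jig's straight fence, same origin and axes as the jig: a fixed back rail with a facing board on its front, y 0 to 345 mm, top at z = 64 mm. The facing is shimmed out parallel and locked: its face is somewhere from x = 0 to x = -3 mm (not measured, feel for it).
- end_stop: The jig's end stop, same origin and axes as the jig: a wooden block (x -70 to -2 mm, top z = 62 mm) clamped on a track so that its face is somewhere from y = 0 to y = 10 mm (not measured, feel for it). It carries a round heel peg, 12 mm across, top z = 62 mm, centred at x = -54 mm, 7 mm past its face: the heel goes between peg and fence, and the peg keeps it from kicking out in the swing.
- bar: Loose bar of dry unfired grey clay, 300 x 43 x 34 mm (y, x, z), 0.6 to 0.9 kg. Origin: lower corner of the heel end, on the side away from the fence; x across the bar to its fence side, y from heel to free end. At first the heel is 15 to 45 mm short of the end stop, just beyond the peg, and the free end is swung 9 to 19 degrees out from the fence. Pushed endwise it goes in between peg and fence by itself.
- bar_push (a point): Point at half height of the bar's side away from the fence, 30 mm from its free end: where to push it round. It drags with 1 to 6 N sliding or turning; at stop or fence the force climbs about 6 N per mm. Push the heel on to the stop with 10 to 13 N; press the free end on to the fence with 10 to 13 N for half a second. Pushed or gripped with over 16 N the clay bruises.
- bar_toe (a point): Point on the bar's fence-side face at the free end, at half height (17 mm above the bearers); bedded, it lies on the facing.
- bar_heel (a point): Point on the bar's fence-side face at the heel end, at half height; bedded, it lies within 5 mm of the facing.
- loop_tool: Loop trimming tool, 185 mm long, wooden handle 20 mm thick and a steel loop, lying on the bench on the robot's side of the jig; origin under its middle. Leave alone.
- tub: White lidded plastic tub, 84 mm across, 75 mm high, standing behind the fence; origin under its centre. Leave alone.
- spare_block: Spare wooden bearer block 75 x 36 x 38 mm with a steel shim on top, on the bench beyond the end stop; origin under its centre. Leave alone.

How it is judged:
By the outcome, as a careful person would: the job done as asked, in the order asked, and still so for the second after the job is handed in, with the robot touching nothing.
It also fails if it takes over 72 s, if anything falls off the work surface, if the arm or the gripper's body presses on something with over 40 N, if the wrist force passes 120 N, or if a joint passes its speed limit or range.

### The arm

A 7-joint arm with a two-finger parallel gripper is mounted at the origin on the work surface. World frame = base frame: x ahead of the robot, y to its left, z up, the work surface at z = 0. Lengths are in m, angles in rad, forces in N, time in s.
With the tool pointing down it reaches from about 0.4 to 0.85 m from the base axis. Payload 4.5 kg.
Tool frame: the origin (TCP) lies midway between the tips of the shut fingers; the grasp point (between the pads) lies 19 mm behind it; z points along the fingers, y is the direction in which the jaws open and shut (so a half turn about z gives the same grasp; the last joint's range is limited). The gripper opens to 88 mm and grips with 3 to 60 N. Pads are 18 mm wide; open, the fingers measure 123 mm over their backs; the gripper's body (75 mm by 187 mm) begins 45 mm behind the grasp point.
Start: joints at [-1.193, 0.689, -0.195, 1.565, 0.157, 0.902, -0.215], TCP at [0.211, 0.588, 0.239] pointing down, gripper open.
Joint ranges: [-3.01, 3.01], [-0.46, 2.08], [-1.47, 1.51], [0.13, 2.56], [-1, 4.14], [0.04, 2.09], [-2.66, 2.66]. Speed limits (rad/s): [2.57, 2.57, 3.14, 3.14, 3.14, 3.14, 3.14].

### API

Orientations are given as a unit quaternion [x, y, z, w].
In Python, from plant import r gives the robot as it stands. The module is installed in compiled form; this text tells all that it offers.
- The arm moves only by the tool carry_out, never from a script. Its argument "commands" is a list of rows, each a list of 6 numbers: the shift along the tool's x, y, z in m, then the turn, a rotation vector about the tool's x, y, z in degrees. In form: [[dx, dy, dz, wx, wy, wz], ...]. A call has 1 to 12 rows; each row is the pose to reach, as a shift and turn from the pose commanded when the call began, along the tool's axes at that moment; what a row does not reach only later rows make up. A row lasts 1/10 s, in which the tool goes at most 50 mm and 8.59 degrees, less where a joint would pass 70% of its speed; a pose out of reach is approached as far as the arm can. A call with a gripper value outside its range is refused whole. "fingers" is the closure in counts, from 0 (fully open) to 255 (shut), set as the call begins (left out, the last holds). The fingers move at their own pace and stop on an object; "grip_force" is the grip in N (left out, the last holds). Time passes only in rows, so rows that repeat a pose let the fingers close. It gives the time, the measured TCP pose, the force and the opening at its end, in the units of the state.
- r.get_state(): the state, without advancing time (a new reading comes with each control period).
- r.snapshot(name): name is "side" or "top" or "wrist"; returns a dict with "img" (480x640x3 uint8, blue, green, red), "intrinsics" (3x3 intrinsics, pixels), "k1" (the pictures are not rectified: a ray, as slopes to the right and down, at radius r is drawn at 1 + k1 r^2 times it, then the intrinsics apply), "extrinsics" (4x4, takes a point from camera to world coordinates); the wrist camera has in their place "tool_from_camera" (4x4, takes a point from camera to tool coordinates, whose origin is the TCP and whose axes are the flange's). Camera axes: x right, y down, z forward; pixel columns grow to the right and rows downward; lengths in m; the calibration is good to about 2 mm. A picture is of the moment at which its call begins: read the wrist's pose just before it. There is no depth.
- r.finish_job(): hands the job in, once; it reports no verdict.
Trained networks look in a picture, given as the dict that the camera call returned (one of the last four; its "shot" number tells which), for a name from the list of things; names that differ only in an ending like _2 or _b are one class to them, and where a whole thing is asked for, a point or a joint stands for the part that bears it (a point fixed in the world has none). Each returns a list of dicts, best first, with "p" (0 to 1); they miss things now and then, are a little off and sometimes report something else, mostly with a low value. They report only what shows in the picture. A call takes as long as a camera call.
- r.spot_in(picture, label): "xyz" ([x, y, z] in m, in world coordinates, good to about 4 mm: the middle of the surface that is visible of it).
- r.spot_point(picture, label): "xyz" ([x, y, z] in m, in world coordinates, good to about 4 mm: a listed point, or the origin of a listed thing).
The state is a dict: "clock": time; "q": joint angles; "qd": joint speeds; "joint_torque": joint torques, N m; "tool_pos": TCP position; "eef_rot": TCP orientation; "contact_force": force on the tool from outside, world axes, zero at the start; "moment": the same for the moment, N m; "opening": opening from 0.0 (shut) to 1.0 (fully open).
Only numpy, scipy, OpenCV 4.12 (cv2) and the standard library are available. Lean on these libraries where they do the work, as an engineer would, in place of code of your own. Each camera call takes 0.05 s, during which the arm holds its last target.

## Working session

There is one attempt and no reset: what is moved stays moved. The work goes in short steps, Python scripts to look and compute and a tool call to move; the robot and the scene stay as the last step left them, time stands still between calls to the robot, and variables do not carry over. Pictures are saved under pics/ and viewed, and the job is handed in when it is done.

Besides the shell and the picture viewer there is one more tool, called after "Request:" as name(argument=value, ...), one argument or row to a line, values as JSON. carry_out: Moves the arm, as the interface text tells. Its arguments: {"type":"object","properties":{"commands":{"type":"array","items":{"type":"array","items":{"type":"number"}}},"fingers":{"type":"number"},"grip_force":{"type":"number"}},"required":["commands"]}

```bash
mkdir -p pics; python3 - <<'E'
from plant import r
import cv2,numpy as np
np.set_printoptions(precision=4,suppress=True)
s=r.get_state();print(s['clock'],s['tool_pos'],s['eef_rot'],s['contact_force'],s['opening'])
for n in ['top','side']:
    p=r.snapshot(n);cv2.imwrite(f'pics/{n}0.png',p['img'])
    print(n,np.array(p['intrinsics']).tolist(),p['k1'],np.array(p['extrinsics']).round(4).tolist())
    for l in ['jig','bearer','fence','end_stop','bar','bar_push','bar_toe','bar_heel','loop_tool','tub','spare_block']:
        d=r.spot_point(p,l)
        print(l,[(np.round(x['xyz'],4).tolist(),round(x['p'],2)) for x in d[:2]])
print(r.get_state()['clock'])
E
```

```text
0.0 [0.2105 0.5878 0.2379] [ 0.171   0.9853 -0.0009 -0.0001] [-0.5456 -0.2687 -0.3183] 0.99605294319179
top [[484.4822434886266, 0.0, 316.6228155259087], [0.0, 484.4822434886266, 240.05750361171562], [0.0, 0.0, 1.0]] -0.13614520371094974 [[0.0226, -0.9915, 0.1284, 0.5068], [-0.9997, -0.0223, 0.0037, -0.0162], [-0.0008, -0.1284, -0.9917, 0.7776], [0.0, 0.0, 0.0, 1.0]]
jig [([0.6247, -0.1923, -0.0017], 0.61)]
bearer [([0.555, 0.0438, 0.0309], 0.93)]
fence [([0.6296, -0.1914, -0.0025], 0.78), ([0.3844, -0.1935, 0.0016], 0.43)]
end_stop [([0.6262, -0.1961, -0.0024], 0.68)]
bar [([0.5801, -0.1628, 0.0295], 0.56)]
bar_push [([0.5158, 0.0988, 0.0483], 0.63)]
bar_toe [([0.5518, 0.1383, 0.0473], 0.79)]
bar_heel [([0.6273, -0.1521, 0.0484], 0.69)]
loop_tool [([0.3851, -0.1912, 0.0047], 0.59)]
tub [([0.7246, -0.0665, 0.0023], 0.65)]
spare_block [([0.5453, -0.3293, 0.0009], 0.95), ([0.6275, -0.1915, 0.0013], 0.56)]
side [[445.066349226017, 0.0, 321.5697881953829], [0.0, 445.066349226017, 243.11823483454708], [0.0, 0.0, 1.0]] -0.04327969208536694 [[0.8096, -0.3968, 0.4325, 0.2728], [-0.5868, -0.5637, 0.5813, -0.4199], [0.0132, -0.7244, -0.6892, 0.5434], [0.0, 0.0, 0.0, 1.0]]
jig [([0.6232, -0.194, 0.002], 0.93)]
bearer [([0.5558, 0.0486, 0.0343], 0.8), ([0.624, -0.1892, 0.0011], 0.53)]
fence []
end_stop [([0.6245, -0.1921, 0.0015], 0.66)]
bar [([0.5766, -0.1627, 0.0361], 0.9), ([0.5188, 0.0998, 0.0474], 0.46)]
bar_push [([0.517, 0.1014, 0.0469], 0.81), ([0.6271, -0.1914, 0.0023], 0.7)]
bar_toe [([0.5496, 0.1411, 0.0506], 0.57)]
bar_heel [([0.6192, -0.1504, 0.0525], 0.93), ([0.5506, 0.1391, 0.0488], 0.3)]
loop_tool [([0.3809, -0.193, -0.0008], 0.7)]
tub [([0.7236, -0.0648, -0.0009], 0.6)]
spare_block [([0.5461, -0.331, -0.0047], 0.59)]
1.2
```

View pics/top0.png

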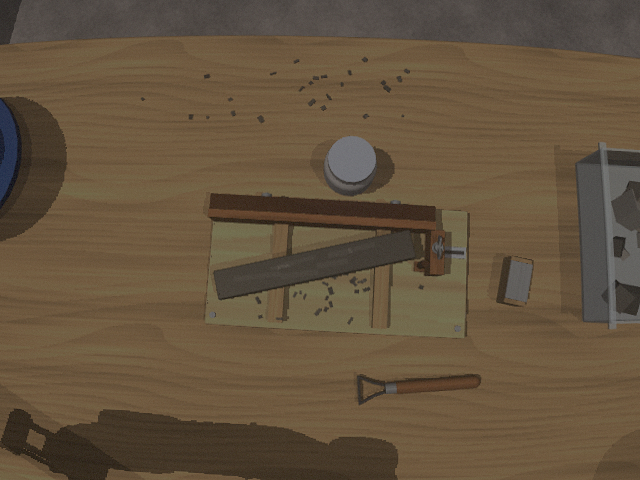

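View pics/side0.png

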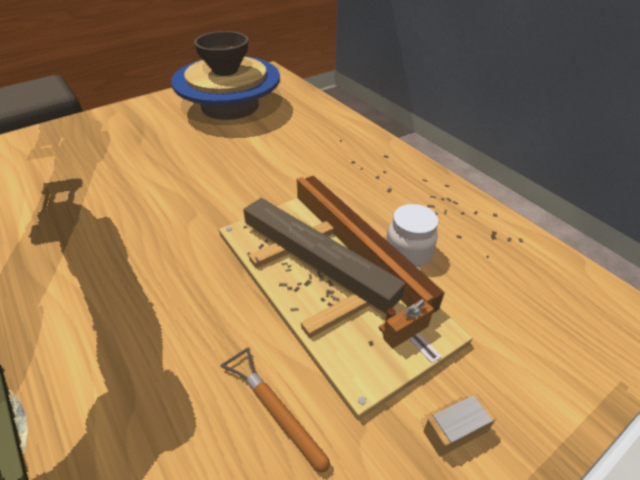

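```bash
python3 - <<'E'
import cv2
a=cv2.imread('pics/top0.png')
c=a[180:350,195:480]
c=cv2.convertScaleAbs(cv2.resize(c,None,fx=2.8,fy=2.8,interpolation=cv2.INTER_CUBIC),alpha=1.8,beta=10)
cv2.imwrite('pics/top0z.png',c)
c=cv2.imread('pics/side0.png')[170:420,200:500]
cv2.imwrite('pics/side0z.png',cv2.resize(c,None,fx=2.4,fy=2.4,interpolation=cv2.INTER_CUBIC))
E
```

```text
(no output)
```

View pics/top0z.png

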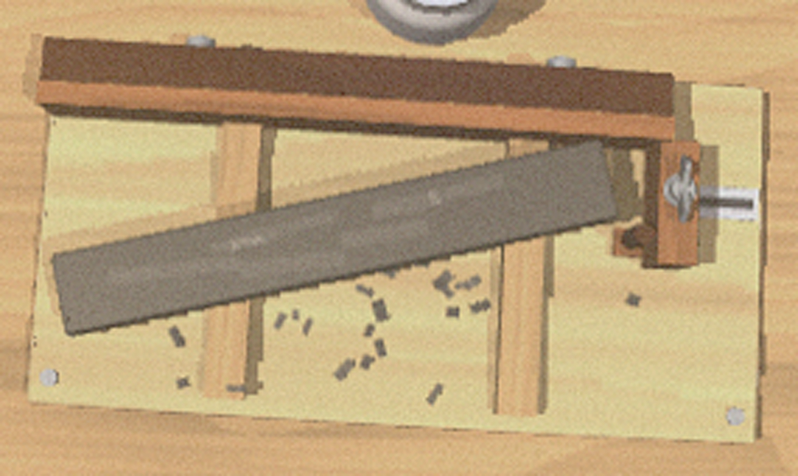

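View pics/side0z.png

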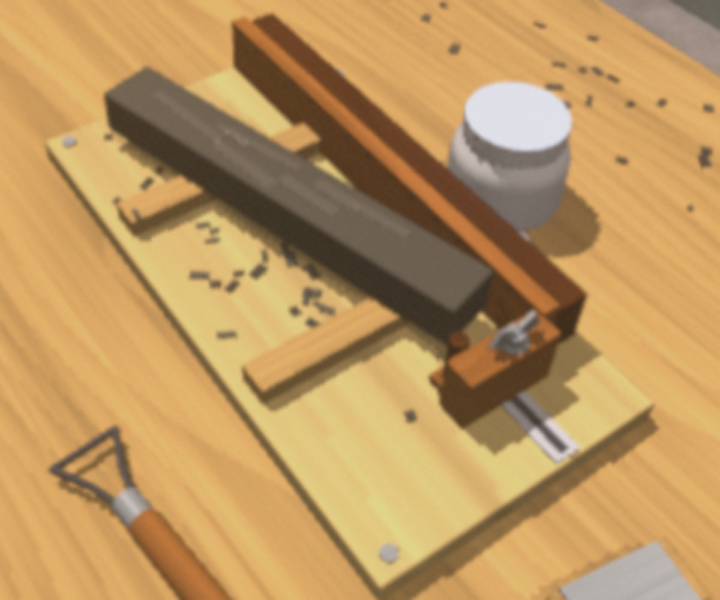

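```bash
cat > h.py <<'E'
import numpy as np,cv2
from plant import r
np.set_printoptions(precision=4,suppress=True)
CAM={'top':(484.4822,316.6228,240.0575,-0.136145,np.array([[0.0226,-0.9915,0.1284,0.5068],[-0.9997,-0.0223,0.0037,-0.0162],[-0.0008,-0.1284,-0.9917,0.7776],[0,0,0,1]])),
'side':(445.0663,321.5698,243.1182,-0.04328,np.array([[0.8096,-0.3968,0.4325,0.2728],[-0.5868,-0.5637,0.5813,-0.4199],[0.0132,-0.7244,-0.6892,0.5434],[0,0,0,1]]))}
def w(cam,uv,z):
    f,cx,cy,k,T=CAM[cam]
    K=np.array([[f,0,cx],[0,f,cy],[0,0,1.]])
    p=cv2.undistortPoints(np.array([[uv]],float),K,np.array([k,0,0,0,0.]))[0,0]
    d=T[:3,:3]@np.array([p[0],p[1],1]);o=T[:3,3]
    return o+d*(z-o[2])/d[2]
E
python3 - <<'E'
from h import *
tz=lambda u,v:(195+(u+.5)/2.8-.5,180+(v+.5)/2.8-.5)
sz=lambda u,v:(200+(u+.5)/2.4-.5,170+(v+.5)/2.4-.5)
J=np.array([[-.165,.347],[-.165,-.063],[.039,-.063]])
def fit(J,W):
    jc=J.mean(0);wc=W.mean(0);A=(J-jc);B=(W-wc)
    th=np.arctan2((A[:,0]*B[:,1]-A[:,1]*B[:,0]).sum(),(A*B).sum())
    R=np.array([[np.cos(th),-np.sin(th)],[np.sin(th),np.cos(th)]]);t=wc-R@jc
    print('yaw',np.degrees(th),'t',t,'res mm',((W-(J@R.T+t))*1e3).round(1).tolist());return R,t
Wt=np.array([w('top',tz(*p),.018)[:2] for p in [(28,402),(758,441),(765,90)]])
Ws=np.array([w('side',sz(*p),.018)[:2] for p in [(48,150),(380,585),(652,408)]])
fit(J,Wt);fit(J,Ws);R,t=fit(np.r_[J,J],np.r_[Wt,Ws])
Bt=np.array([w('top',tz(*p),.066)[:2] for p in [(52,255),(68,333),(602,141),(615,215)]])
Bs=np.array([w('side',sz(*p),.066)[:2] for p in [(147,68),(106,95),(492,270),(450,302)]])
for B in(Bt,Bs):
    print('world',B); j=(B-t)@R; print('jig',j*1e3); d=j[0]-j[2];print(np.degrees(np.arctan2(-d[0],d[1])),np.linalg.norm(d),np.linalg.norm(j[0]-j[1]))
E
```

```text
yaw -2.055067533591689 t [ 0.6221 -0.1932] res mm [[0.4, -0.8], [1.8, -0.1], [-2.2, 0.9]]
yaw -1.8668721032170943 t [ 0.6255 -0.1962] res mm [[0.7, -7.4], [2.4, 5.4], [-3.1, 2.0]]
yaw -1.9619674053759295 t [ 0.6238 -0.1947] res mm [[-0.8, 1.0], [-0.0, 1.7], [-4.0, 2.3], [1.9, -9.2], [4.2, 3.6], [-1.3, 0.6]]
world [[ 0.5497  0.1383]
 [ 0.509   0.128 ]
 [ 0.6171 -0.152 ]
 [ 0.5777 -0.1589]]
jig [[ -85.4339  330.2379]
 [-125.8124  318.5185]
 [  -8.1167   42.3708]
 [ -47.3292   34.1419]]
15.034059525533578 0.2980694544201736 0.0420447841871791
world [[ 0.5529  0.1355]
 [ 0.5137  0.1254]
 [ 0.6221 -0.1515]
 [ 0.585  -0.1554]]
jig [[ -82.1456  327.5834]
 [-120.9631  316.0689]
 [  -3.1754   43.0621]
 [ -40.1489   37.9279]]
15.512258693927453 0.29527720031818266 0.040489246643551025
```

```bash
cat >> h.py <<'E'
from scipy.spatial.transform import Rotation as Ro
def state():
    s=r.get_state();R=Ro.from_quat(s['eef_rot']).as_matrix();y=R[:,1]
    print('t',round(s['clock'],2),'p',np.array(s['tool_pos']),'yaw_y',np.degrees(np.arctan2(y[1],y[0])).round(2),'F',np.array(s['contact_force']),'op',s['opening'])
    return s,R
def go(target,yaw):
    s,R=state();d=R.T@(np.array(target)-s['tool_pos'])
    c,n=np.cos(np.radians(yaw)),np.sin(np.radians(yaw))
    y=np.array([c,n,0]);z=np.array([0,0,-1.]);Rt=np.c_[np.cross(y,z),y,z]
    rv=np.degrees(Ro.from_matrix(R.T@Rt).as_rotvec());print('shift mm',d*1e3,'rotvec',rv)
E
python3 - <<'E'
from h import *
go([.523,.172,.15],13)
E
```

```text
t 1.2 p [0.2107 0.5884 0.2388] yaw_y 70.3 F [ 0.2436 -0.0405  0.699 ] op 1.0013459317191127
shift mm [-434.4109 -286.8335   88.7334] rotvec [ 0.005  -0.0015 57.305 ]
```

Request:
carry_out(
  commands=[
    [-0.434,-0.287,0.089,0,0,57.3],
    [-0.434,-0.287,0.089,0,0,57.3],
    [-0.434,-0.287,0.089,0,0,57.3],
    [-0.434,-0.287,0.089,0,0,57.3],
    [-0.434,-0.287,0.089,0,0,57.3],
    [-0.434,-0.287,0.089,0,0,57.3],
    [-0.434,-0.287,0.089,0,0,57.3],
    [-0.434,-0.287,0.089,0,0,57.3],
    [-0.434,-0.287,0.089,0,0,57.3],
    [-0.434,-0.287,0.089,0,0,57.3],
    [-0.434,-0.287,0.089,0,0,57.3],
    [-0.434,-0.287,0.089,0,0,57.3],
  ],
  fingers=255,
  grip_force=20,
)

```text
clock: 2.4
tool_pos: [0.5254, 0.1663, 0.1492]
eef_rot: [0.626, 0.78, -0.001, 0.002]
contact_force: [-0.6, -0.4, 0.8]
opening: 0.005
```

```bash
python3 - <<'E'
from h import *
go([.523,.172,.04],13)
p=r.snapshot('wrist');cv2.imwrite('pics/wr1.png',p['img'])
print(np.array(p['tool_from_camera']),p['intrinsics'][0][0],p['k1'])
for l in ['bar','bar_toe','bar_push','bearer']:
    print(l,[(np.round(x['xyz'],4).tolist(),round(x['p'],2)) for x in r.spot_point(p,l)[:2]])
E
```

```text
t 2.4 p [0.5254 0.1663 0.1492] yaw_y 12.5 F [-0.5717 -0.3842  0.7617] op 0.0050180432591248395
shift mm [  6.4607  -1.1724 109.1767] rotvec [ 0.0492  0.1941 -0.4981]
[[ 0.0002 -0.9511 -0.309   0.0795]
 [ 1.      0.0004 -0.0006 -0.0001]
 [ 0.0007 -0.309   0.9511 -0.1466]
 [ 0.      0.      0.      1.    ]] 429.06631800408826 0.0013646881384402293
bar []
bar_toe [([0.5469, 0.1416, 0.0478], 0.63)]
bar_push []
bearer []
```

View pics/wr1.png

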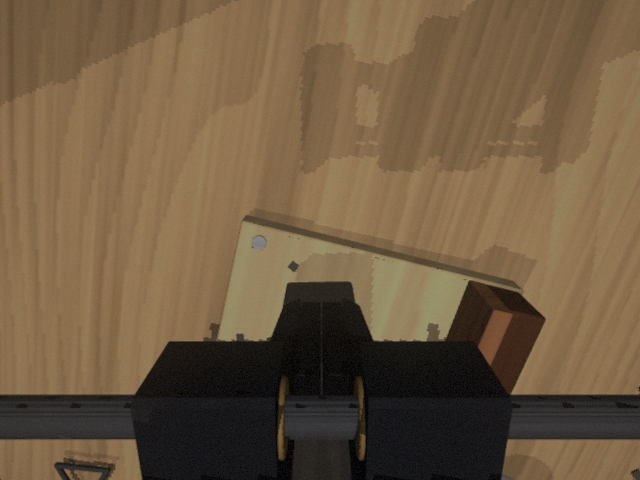

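Request:
carry_out(
  commands=[
    [0.006,0,0.05,0,0,0],
    [0.006,0,0.09,0,0,0],
    [0.006,0,0.109,0,0,0],
    [0.006,0,0.109,0,0,0],
  ],
)

```text
clock: 3.05
tool_pos: [0.5186, 0.179, 0.0384]
eef_rot: [0.621, 0.784, -0.002, -0.002]
contact_force: [0.2, 0.6, 0.7]
opening: 0.006
```

```bash
python3 - <<'E'
from h import *
state()
for n in ['side','top']:
    p=r.snapshot(n);cv2.imwrite(f'pics/{n}2.png',cv2.resize(p['img'][150:350,190:500],None,fx=2.5,fy=2.5))
state()
E
```

```text
t 3.05 p [0.5186 0.179  0.0384] yaw_y 13.17 F [0.1562 0.5811 0.7218] op 0.005832360716937583
t 3.15 p [0.521  0.179  0.0412] yaw_y 13.1 F [-0.1646  0.3315  0.7069] op 0.0068854603786918985
```

View pics/side2.png

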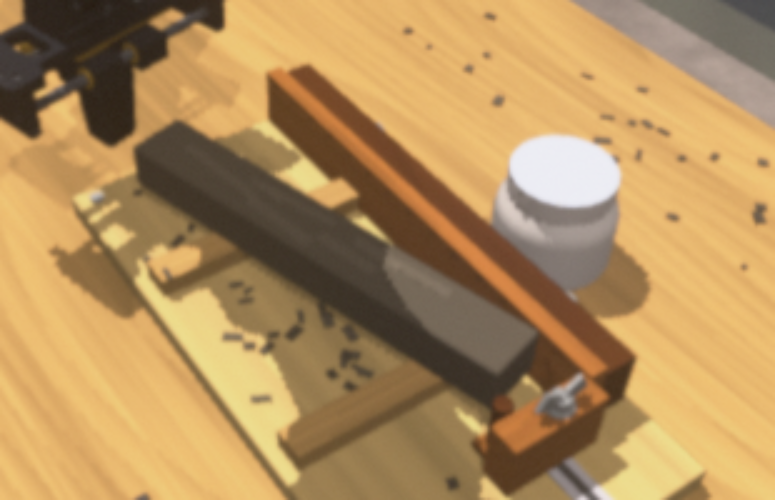

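View pics/top2.png

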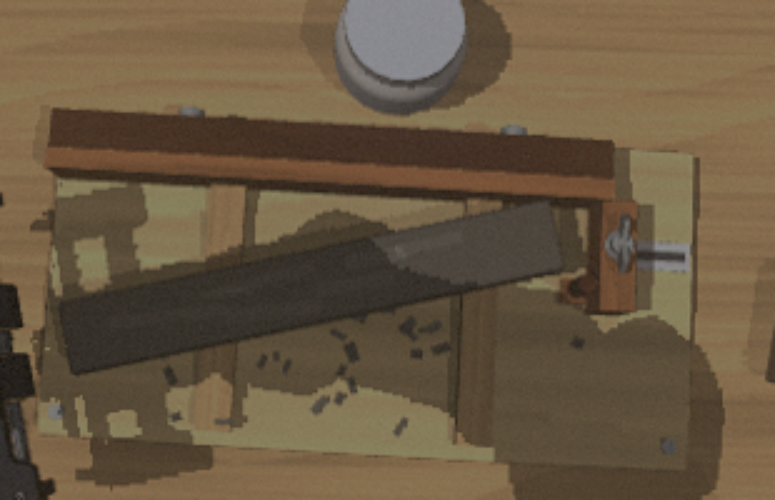

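Request:
carry_out(
  commands=[
    [-0.012,0,0,0,0,0],
    [-0.022,0,0,0,0,0],
    [-0.026,0,0,0,0,0],
    [-0.028,0,0,0,0,0],
    [-0.03,0,0,0,0,0],
    [-0.032,0,0,0,0,0],
    [-0.034,0,0,0,0,0],
    [-0.036,0,0,0,0,0],
    [-0.038,0,0,0,0,0],
    [-0.04,0,0,0,0,0],
  ],
)

```text
clock: 4.15
tool_pos: [0.5299, 0.1414, 0.0407]
eef_rot: [0.621, 0.783, 0.001, -0.001]
contact_force: [-1.5, 5.0, 0.0]
opening: 0.006
```

Request:
carry_out(
  commands=[
    [-0.002,0,0,0,0,0],
    [-0.004,0,0,0,0,0],
    [-0.006,0,0,0,0,0],
    [-0.008,0,0,0,0,0],
    [-0.01,0,0,0,0,0],
  ],
)

```text
clock: 4.65
tool_pos: [0.5322, 0.131, 0.0407]
eef_rot: [0.622, 0.783, 0.001, -0.001]
contact_force: [-0.6, 6.1, 0.2]
opening: 0.005
```

```bash
cat >> h.py <<'E'
def look(tag,n='top'):
    p=r.snapshot(n);cv2.imwrite(f'pics/{tag}raw.png',p['img'])
    c=p['img'][180:350,195:480] if n=='top' else p['img'][150:400,190:500]
    cv2.imwrite(f'pics/{tag}.png',cv2.convertScaleAbs(cv2.resize(c,None,fx=2.8 if n=='top' else 2.4,fy=2.8 if n=='top' else 2.4,interpolation=cv2.INTER_CUBIC),alpha=1.9 if n=='top' else 1,beta=10))
E
python3 - <<'E'
from h import *
state();look('top3')
E
```

```text
t 4.65 p [0.5322 0.131  0.0407] yaw_y 13.09 F [-0.5562  6.0807  0.2417] op 0.004657411941482027
```

View pics/top3.png

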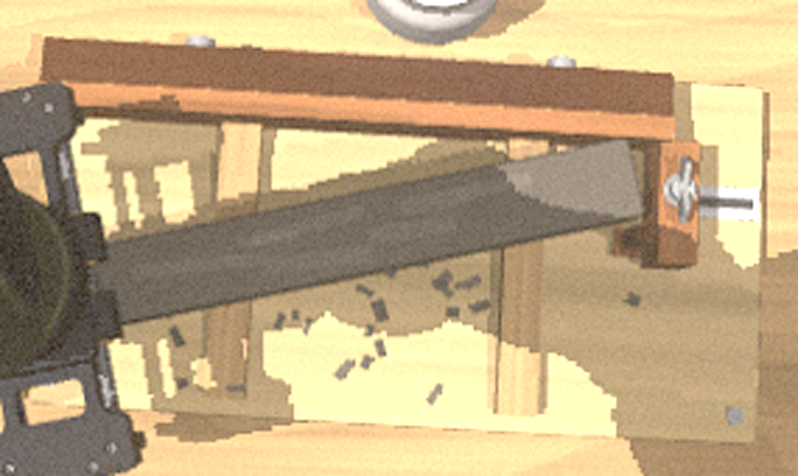

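Request:
carry_out(
  commands=[
    [-0.001,0,0,0,0,0],
    [-0.002,0,0,0,0,0],
    [-0.003,0,0,0,0,0],
    [-0.004,0,0,0,0,0],
  ],
)

```text
clock: 5.1
tool_pos: [0.533, 0.1271, 0.0407]
eef_rot: [0.622, 0.783, 0.001, -0.001]
contact_force: [-1.5, 6.2, 1.4]
opening: 0.006
```

Request:
carry_out(
  commands=[
    [-0.0007,0,0,0,0,0],
    [-0.0014,0,0,0,0,0],
    [-0.002,0,0,0,0,0],
  ],
)

```text
clock: 5.4
tool_pos: [0.5335, 0.1251, 0.0407]
eef_rot: [0.622, 0.783, 0.001, -0.001]
contact_force: [-1.5, 5.7, 0.5]
opening: 0.007
```

Request:
carry_out(
  commands=[
    [-0.0005,0,0,0,0,0],
    [-0.001,0,0,0,0,0],
  ],
)

```text
clock: 5.6
tool_pos: [0.5337, 0.1241, 0.0407]
eef_rot: [0.622, 0.783, 0.001, -0.001]
contact_force: [-0.4, 6.0, 1.7]
opening: 0.004
```

Request:
carry_out(
  commands=[
    [-0.0005,0,0,0,0,0],
    [-0.001,0,0,0,0,0],
  ],
)

```text
clock: 5.8
tool_pos: [0.5338, 0.1238, 0.0407]
eef_rot: [0.622, 0.783, 0.001, -0.001]
contact_force: [-2.4, 7.3, 0.7]
opening: 0.006
```

```bash
python3 - <<'E'
from h import *
state();look('top4');look('side4','side')
E
```

```text
t 5.8 p [0.5338 0.1238 0.0407] yaw_y 13.11 F [-2.3762  7.253   0.7362] op 0.0057178361308225
```

View pics/top4.png

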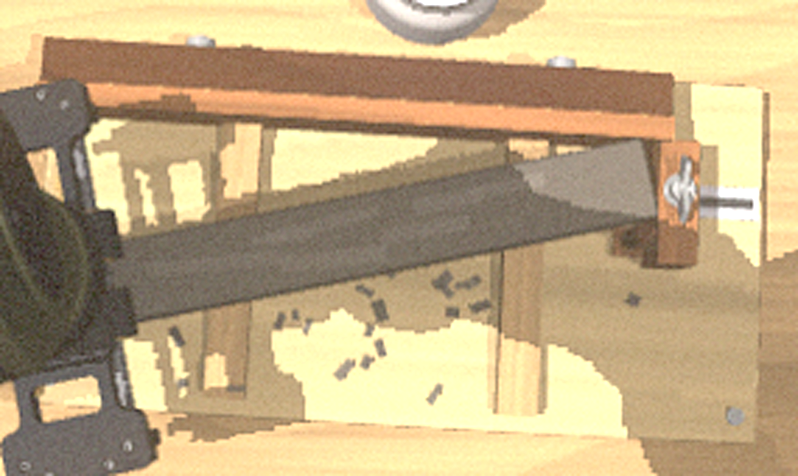

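View pics/side4.png

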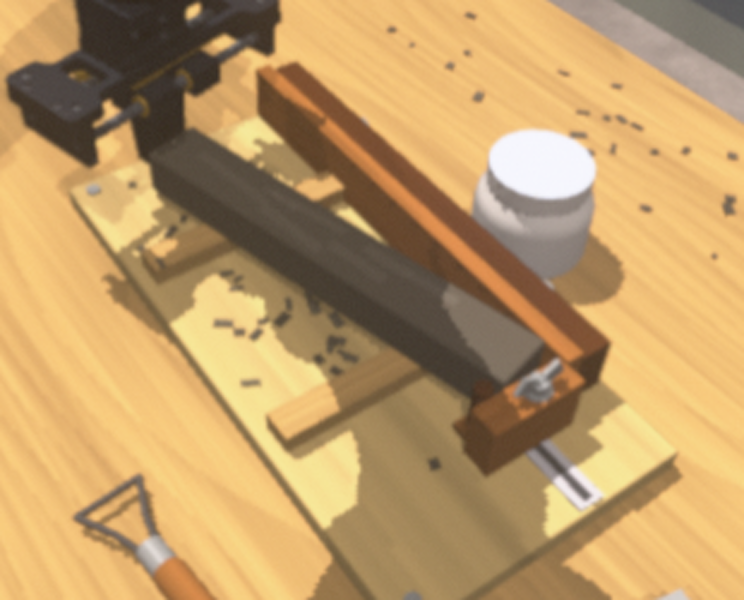

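Request:
carry_out(
  commands=[
    [-0.0004,0,0,0,0,0],
    [-0.0004,0,0,0,0,0],
  ],
)

```text
clock: 6.1
tool_pos: [0.5338, 0.1238, 0.0407]
eef_rot: [0.622, 0.783, 0.001, -0.001]
contact_force: [-1.8, 6.5, 0.2]
opening: 0.005
```

Request:
carry_out(
  commands=[
    [-0.0004,0,0,0,0,0],
    [-0.0004,0,0,0,0,0],
  ],
)

```text
clock: 6.3
tool_pos: [0.5338, 0.1238, 0.0407]
eef_rot: [0.622, 0.783, 0.001, -0.001]
contact_force: [-2.0, 8.5, 1.1]
opening: 0.004
```

```bash
python3 - <<'E'
from h import *
state()
E
```

```text
t 6.3 p [0.5338 0.1238 0.0407] yaw_y 13.15 F [-2.0398  8.534   1.1289] op 0.004176401289368517
```

Request:
carry_out(
  commands=[
    [-0.0004,0,0,0,0,0],
    [-0.0004,0,0,0,0,0],
  ],
)

```text
clock: 6.5
tool_pos: [0.5338, 0.1237, 0.0407]
eef_rot: [0.621, 0.783, 0.001, -0.002]
contact_force: [-1.9, 9.5, 1.8]
opening: 0.006
```

Request:
carry_out(
  commands=[
    [-0.0004,0,0,0,0,0],
    [-0.0004,0,0,0,0,0],
  ],
)

```text
clock: 6.7
tool_pos: [0.5338, 0.1237, 0.0407]
eef_rot: [0.621, 0.784, 0.002, -0.002]
contact_force: [-3.2, 9.4, 1.3]
opening: 0.006
```

Request:
carry_out(
  commands=[
    [-0.0003,0,0,0,0,0],
    [-0.0003,0,0,0,0,0],
    [-0.0003,0,0,0,0,0],
  ],
)

```text
clock: 7.0
tool_pos: [0.5338, 0.1237, 0.0408]
eef_rot: [0.621, 0.784, 0.002, -0.002]
contact_force: [-2.5, 9.2, 1.8]
opening: 0.002
```

```bash
python3 - <<'E'
from h import *
look('top5');state()
E
```

```text
t 7.05 p [0.5338 0.1237 0.0408] yaw_y 13.19 F [-2.5245  8.7667  1.1734] op 0.0031627632126564934
```

Request:
carry_out(
  commands=[
    [-0.0004,0,0,0,0,0],
    [-0.0004,0,0,0,0,0],
    [-0.0004,0,0,0,0,0],
  ],
)

```text
clock: 7.35
tool_pos: [0.5338, 0.1237, 0.0408]
eef_rot: [0.621, 0.784, 0.002, -0.002]
contact_force: [-2.5, 10.3, 1.7]
opening: 0.005
```

```bash
python3 - <<'E'
from h import *
r.snapshot('top');state();r.snapshot('top');state()
E
```

```text
t 7.4 p [0.5338 0.1237 0.0407] yaw_y 13.21 F [-2.5867 10.7391  2.1184] op -6.59021993888582e-05
t 7.45 p [0.5338 0.1237 0.0408] yaw_y 13.21 F [-3.0025 10.3578  1.2585] op 0.003544708081041437
```

Request:
carry_out(
  commands=[
    [-0.0003,0,0,0,0,0],
    [-0.0003,0,0,0,0,0],
    [-0.0003,0,0,0,0,0],
  ],
)

```text
clock: 7.75
tool_pos: [0.5338, 0.1237, 0.0408]
eef_rot: [0.621, 0.784, 0.002, -0.002]
contact_force: [-1.8, 11.4, 1.4]
opening: 0.003
```

```bash
python3 - <<'E'
from h import *
r.snapshot('top');state();r.snapshot('top');state()
E
```

```text
t 7.8 p [0.5338 0.1237 0.0407] yaw_y 13.22 F [-3.0234 10.8987  1.5581] op 0.009727179078286598
t 7.85 p [0.5338 0.1237 0.0408] yaw_y 13.22 F [-2.9231 10.4354  0.8809] op 0.006306936233111364
```

Request:
carry_out(
  commands=[
    [0.002,0,0,0,0,0],
    [0.006,0,0,0,0,0],
    [0.02,0,0,0,0,0],
    [0.025,-0.03,0,0,0,0],
    [0.025,-0.065,0,0,0,0],
    [0.0,-0.065,0,0,0,0],
    [-0.035,-0.065,0,0,0,0],
    [-0.035,-0.065,0,0,0,0],
    [-0.035,-0.065,0,0,0,0],
  ],
)

```text
clock: 8.75
tool_pos: [0.4796, 0.0693, 0.0407]
eef_rot: [0.623, 0.782, -0.0, 0.0]
contact_force: [-0.4, 0.1, -0.5]
opening: 0.009
```

```bash
python3 - <<'E'
from h import *
state();look('top6');look('side6','side');state()
E
```

```text
t 8.75 p [0.4796 0.0693 0.0407] yaw_y 12.88 F [-0.4256  0.1085 -0.4575] op 0.008607365442662674
t 8.85 p [0.4793 0.0712 0.0407] yaw_y 13.07 F [-0.6025  0.8528  1.2927] op 0.0037365600835576494
```

View pics/top6.png

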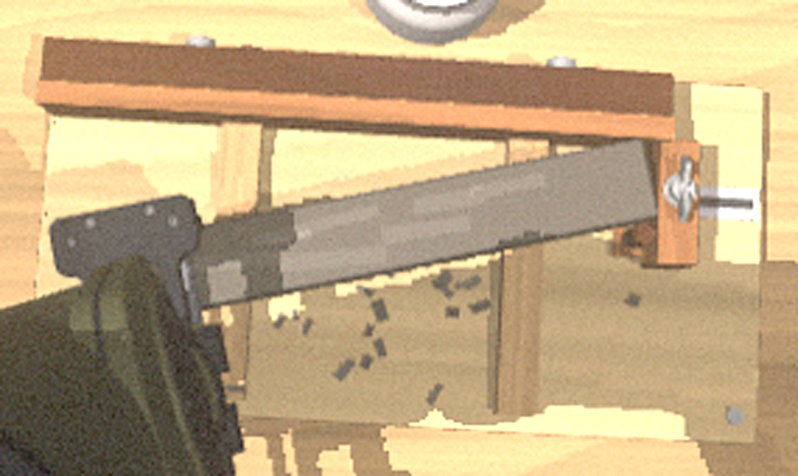

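View pics/side6.png

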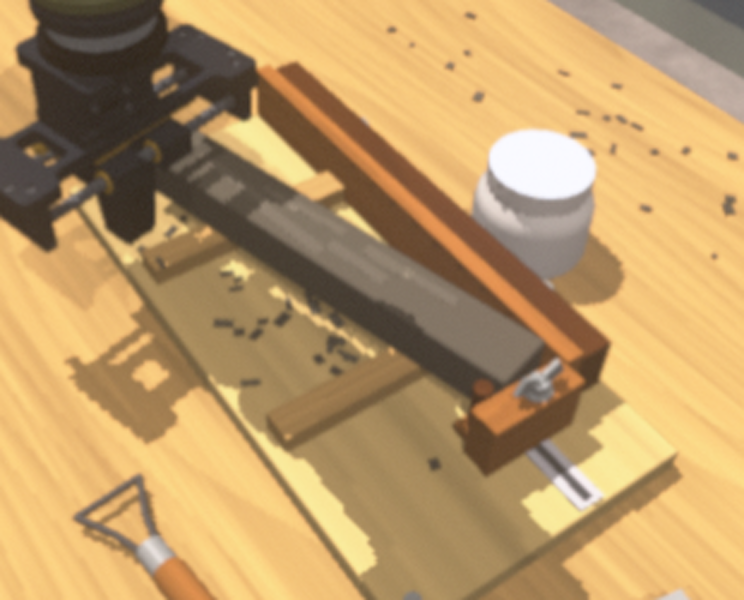

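Request:
carry_out(
  commands=[
    [-0.003,0.01,0,0,0,0],
    [-0.004,0.016,0,0,0,0],
    [-0.004,0.018,0,0,0,0],
    [-0.004,0.02,0,0,0,0],
    [-0.004,0.022,0,0,0,0],
    [-0.004,0.024,0,0,0,0.5],
    [-0.004,0.026,0,0,0,1],
    [-0.004,0.028,0,0,0,1.5],
  ],
)

```text
clock: 9.65
tool_pos: [0.507, 0.0725, 0.0406]
eef_rot: [0.633, 0.774, -0.0, -0.0]
contact_force: [-3.0, 0.6, 1.2]
opening: 0.005
```

Request:
carry_out(
  commands=[
    [0,0.0024,0,0,0,0.5],
    [0,0.0048,0,0,0,1],
    [0,0.0072,0,0,0,1.5],
    [0.0005,0.0096,0,0,0,2],
    [0.0005,0.012,0,0,0,2.5],
    [0.001,0.0144,0,0,0,3],
    [0.001,0.0168,0,0,0,3.5],
    [0.001,0.0192,0,0,0,4],
    [0.0015,0.0216,0,0,0,4.5],
    [0.0015,0.024,0,0,0,5],
    [0.002,0.0264,0,0,0,5.5],
    [0.002,0.029,0,0,0,6],
  ],
)

```text
clock: 10.85
tool_pos: [0.5321, 0.0793, 0.0406]
eef_rot: [0.673, 0.74, -0.003, -0.002]
contact_force: [-6.4, -1.6, 5.4]
opening: 0.003
```

```bash
python3 - <<'E'
from h import *
look('top7');look('side7','side');state()
E
```

```text
t 10.95 p [0.533  0.0795 0.0406] yaw_y 5.46 F [-4.1243  0.1203  4.2918] op 0.002422609861362009
```

View pics/top7.png

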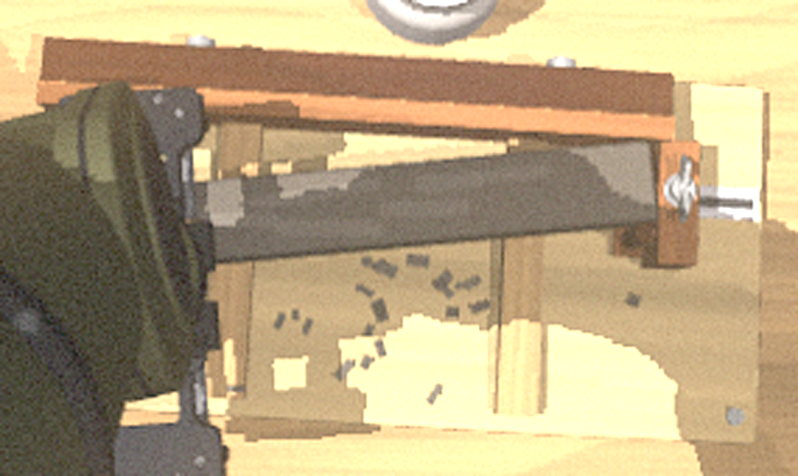

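View pics/side7.png

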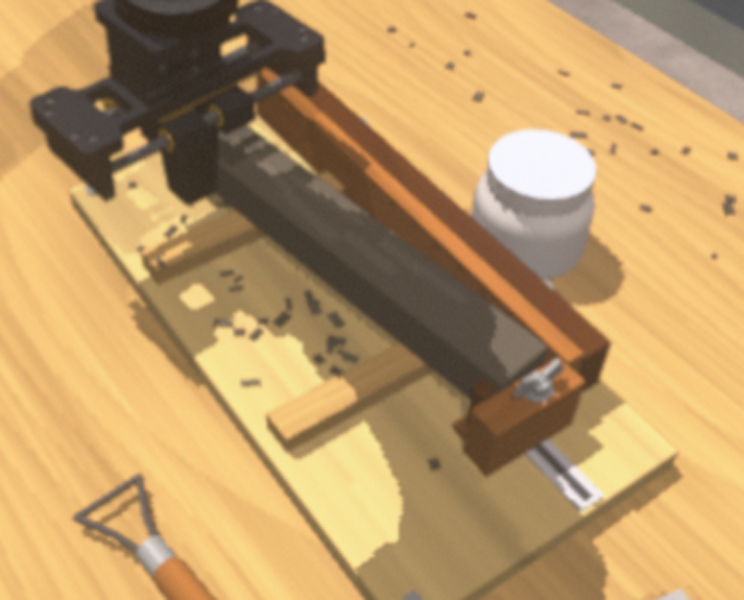

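Request:
carry_out(
  commands=[
    [0,0.002,-0.0005,0,0,0.4],
    [0,0.004,-0.001,0,0,0.8],
    [0,0.006,-0.001,0,0,1.2],
    [0,0.008,-0.001,0,0,1.6],
    [0,0.01,-0.001,0,0,2],
    [0,0.012,-0.001,0,0,2.4],
    [0,0.014,-0.001,0,0,2.9],
    [0,0.016,-0.001,0,0,3.3],
    [0,0.018,-0.001,0,0,3.8],
    [0,0.02,-0.001,0,0,4.3],
  ],
)

```text
clock: 11.95
tool_pos: [0.5556, 0.0823, 0.0417]
eef_rot: [0.7, 0.714, 0.0, -0.0]
contact_force: [-2.1, 0.7, -0.5]
opening: 0.004
```

```bash
python3 - <<'E'
from h import *
state();look('top8');look('side8','side');state()
E
```

```text
t 11.95 p [0.5556 0.0823 0.0417] yaw_y 1.17 F [-2.1036  0.6922 -0.5425] op 0.0039452111594430565
t 12.05 p [0.5561 0.0822 0.0418] yaw_y 1.19 F [-1.6484  0.847   0.3692] op 0.006956855172077176
```

View pics/top8.png

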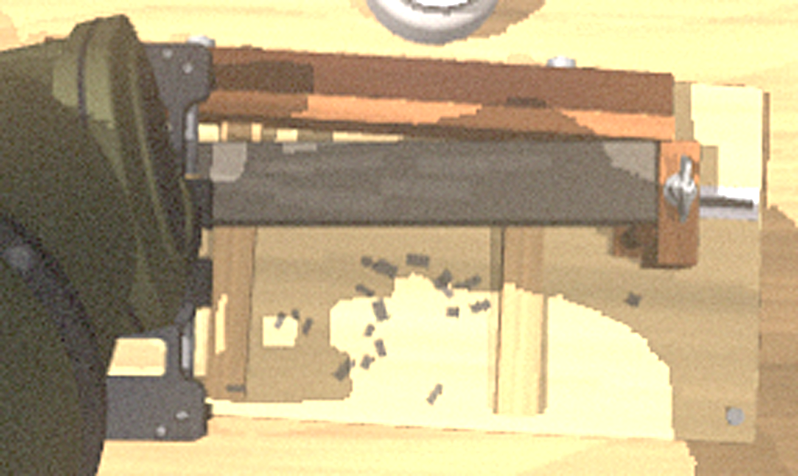

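View pics/side8.png

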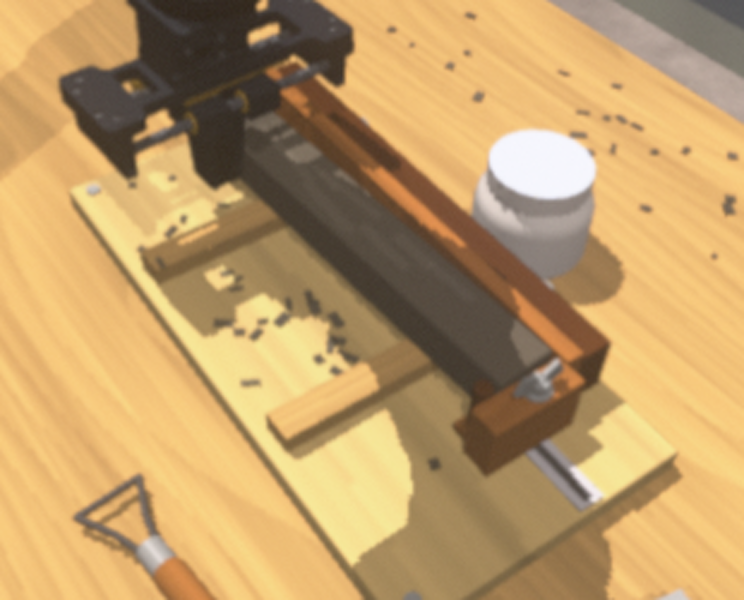

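Request:
carry_out(
  commands=[
    [0,0.0015,0,0,0,0.4],
    [0,0.003,0,0,0,0.8],
    [0,0.0045,0,0,0,1.2],
    [0,0.006,0,0,0,1.6],
    [0,0.007,0,0,0,1.8],
    [0,0.008,0,0,0,2],
  ],
)

```text
clock: 12.65
tool_pos: [0.5634, 0.0826, 0.0417]
eef_rot: [0.712, 0.702, 0.0, -0.0]
contact_force: [-3.7, 1.8, 2.5]
opening: 0.007
```

Request:
carry_out(
  commands=[
    [0,0.0008,0,0,0,0.3],
    [0,0.0016,0,0,0,0.6],
    [0,0.0024,0,0,0,0.9],
    [0,0.003,0,0,0,1.2],
  ],
)

```text
clock: 13.05
tool_pos: [0.5666, 0.0825, 0.0418]
eef_rot: [0.719, 0.695, 0.0, -0.0]
contact_force: [-3.9, 2.7, 1.7]
opening: 0.007
```

```bash
python3 - <<'E'
from h import *
state();look('top9');state()
E
```

```text
t 13.05 p [0.5666 0.0825 0.0418] yaw_y -2.01 F [-3.8806  2.7067  1.6924] op 0.007152070013855733
t 13.1 p [0.5668 0.0825 0.0417] yaw_y -2.02 F [-3.0809  3.0557  1.8916] op 0.005619499358932054
```

View pics/top9.png

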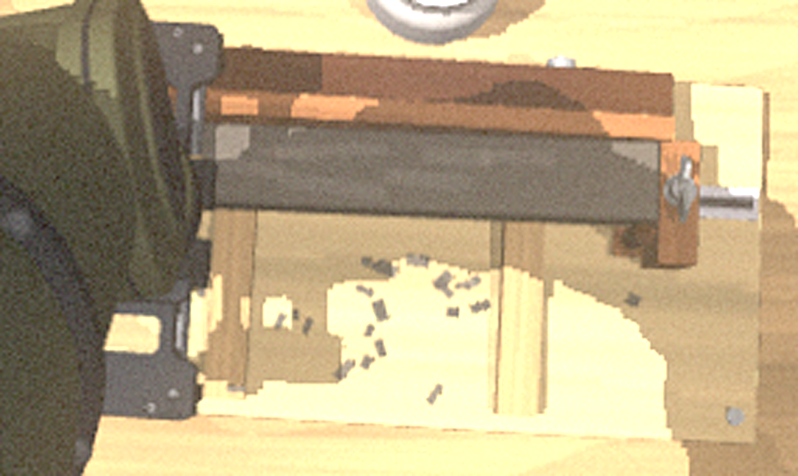

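Request:
carry_out(
  commands=[
    [0,0.0006,0,0,0,0],
    [0,0.0012,0,0,0,0],
    [0,0.0018,0,0,0,0],
  ],
)

```text
clock: 13.4
tool_pos: [0.5682, 0.0822, 0.0417]
eef_rot: [0.719, 0.695, -0.0, -0.0]
contact_force: [-4.4, 3.1, 2.2]
opening: 0.008
```

Request:
carry_out(
  commands=[
    [0.0003,0.0006,0,0,0,0],
    [0.0006,0.0012,0,0,0,0],
  ],
)

```text
clock: 13.6
tool_pos: [0.5691, 0.0823, 0.0417]
eef_rot: [0.719, 0.695, -0.0, -0.0]
contact_force: [-4.9, 2.0, 2.0]
opening: 0.009
```

Request:
carry_out(
  commands=[
    [0.0002,0.0006,0,0,0,0],
    [0.0003,0.0012,0,0,0,0],
  ],
)

```text
clock: 13.8
tool_pos: [0.5702, 0.0823, 0.0417]
eef_rot: [0.72, 0.694, -0.001, -0.0]
contact_force: [-4.7, 1.5, 2.4]
opening: 0.005
```

```bash
python3 - <<'E'
from h import *
look('side10','side');state()
E
```

```text
t 13.85 p [0.5704 0.0823 0.0417] yaw_y -2.03 F [-3.5694  0.5411  3.0322] op 0.002439258151230106
```

View pics/side10.png

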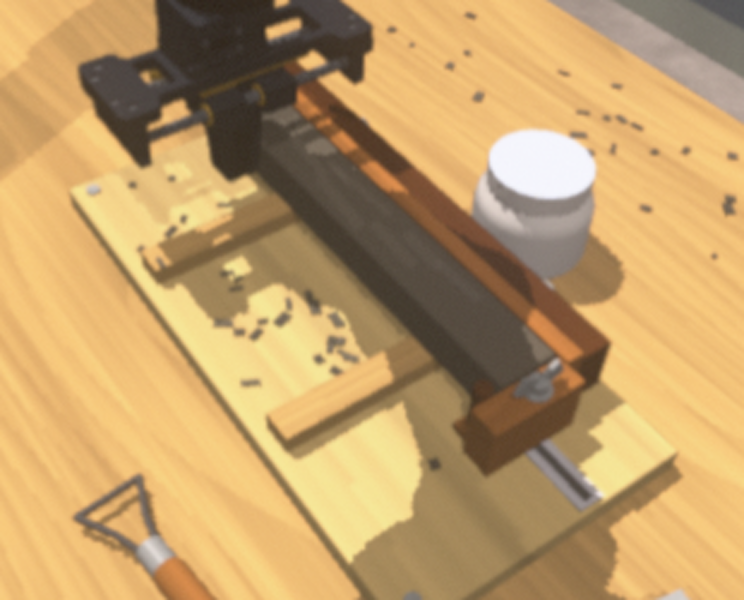

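Near the fence with the drag steady at about 4 N. I'll carry on in small steps.

Request:
carry_out(
  commands=[
    [0.0,0.0006,0,0,0,0],
    [0.0,0.0012,0,0,0,0],
  ],
)

```text
clock: 14.05
tool_pos: [0.5712, 0.0823, 0.0417]
eef_rot: [0.72, 0.694, -0.001, -0.0]
contact_force: [-5.1, 1.8, 4.4]
opening: 0.01
```

Request:
carry_out(
  commands=[
    [0.0,0.0005,0,0,0,0],
    [0.0,0.001,0,0,0,0],
  ],
)

```text
clock: 14.25
tool_pos: [0.5721, 0.0824, 0.0417]
eef_rot: [0.719, 0.695, -0.001, -0.0]
contact_force: [-5.8, 2.3, 4.4]
opening: 0.005
```

Request:
carry_out(
  commands=[
    [0.0,0.0005,-0.0005,0,0,0],
    [0.0,0.001,-0.001,0,0,0],
  ],
)

```text
clock: 14.45
tool_pos: [0.5724, 0.0824, 0.042]
eef_rot: [0.719, 0.695, -0.001, -0.001]
contact_force: [-5.5, 2.5, -2.7]
opening: 0.007
```

Request:
carry_out(
  commands=[
    [0.0,0.0004,0.0003,0,0,0],
    [0.0,0.0007,0.0003,0,0,0],
  ],
)

```text
clock: 14.65
tool_pos: [0.5723, 0.0824, 0.0418]
eef_rot: [0.719, 0.695, -0.002, -0.001]
contact_force: [-7.5, 2.0, 2.1]
opening: 0.004
```

Request:
carry_out(
  commands=[
    [0.0,0.0004,0,0,0,0],
    [0.0,0.0006,0,0,0,0],
  ],
)

```text
clock: 14.85
tool_pos: [0.5723, 0.0824, 0.0418]
eef_rot: [0.719, 0.695, -0.002, -0.002]
contact_force: [-8.4, 2.0, 3.6]
opening: 0.007
```

```bash
python3 - <<'E'
from h import *
state();look('top11');state()
E
```

```text
t 14.85 p [0.5723 0.0824 0.0418] yaw_y -2.0 F [-8.4417  2.0463  3.6159] op 0.007438849229340896
t 14.9 p [0.5723 0.0824 0.0418] yaw_y -2.0 F [-8.3546  2.2355  2.6966] op 0.005605325533282868
```

View pics/top11.png

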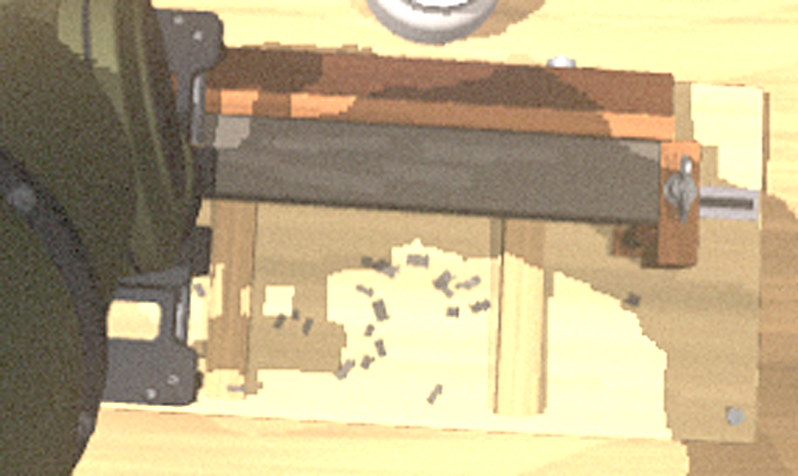

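Request:
carry_out(
  commands=[
    [0.0,0.0003,-0.0001,0,0,0],
    [0.0,0.0006,-0.0002,0,0,0],
    [0.0,0.0009,-0.0002,0,0,0],
  ],
)

```text
clock: 15.2
tool_pos: [0.5723, 0.0825, 0.0419]
eef_rot: [0.719, 0.695, -0.003, -0.002]
contact_force: [-9.7, 1.5, 4.1]
opening: -0.001
```

Request:
carry_out(
  commands=[
    [0.0,0.0003,-0.0002,0,0,0],
    [0.0,0.0006,-0.0003,0,0,0],
    [0.0,0.0006,-0.0003,0,0,0],
  ],
)

```text
clock: 15.5
tool_pos: [0.5723, 0.0824, 0.0419]
eef_rot: [0.719, 0.695, -0.004, -0.003]
contact_force: [-10.2, 3.0, 2.1]
opening: 0.003
```

```bash
python3 - <<'E'
from h import *
for i in range(3): r.snapshot('top');state()
E
```

```text
t 15.55 p [0.5723 0.0825 0.0419] yaw_y -1.99 F [-10.3595   2.1254   2.1087] op 0.0029746827536651153
t 15.6 p [0.5723 0.0824 0.0419] yaw_y -1.99 F [-9.9515  1.8247  2.7833] op 0.009345759124559492
t 15.65 p [0.5723 0.0824 0.0419] yaw_y -1.99 F [-9.9649  2.042   2.6883] op 0.007146642225367551
```

Request:
carry_out(
  commands=[
    [0.0,0.0003,-0.0001,0,0,0],
    [0.0,0.0006,-0.0002,0,0,0],
    [0.0,0.0006,-0.0002,0,0,0],
    [0.0,0.0006,-0.0002,0,0,0],
  ],
)

```text
clock: 16.05
tool_pos: [0.5723, 0.0824, 0.042]
eef_rot: [0.719, 0.695, -0.004, -0.003]
contact_force: [-12.4, 1.8, 1.9]
opening: 0.007
```

```bash
python3 - <<'E'
from h import *
for i in range(6): r.snapshot('top');state()
E
```

```text
t 16.1 p [0.5723 0.0824 0.0419] yaw_y -1.99 F [-10.1941   2.3188   1.9631] op 0.005827220930866251
t 16.15 p [0.5723 0.0824 0.042 ] yaw_y -1.98 F [-10.0043   3.5501   2.2265] op 0.0051979847217799345
t 16.2 p [0.5723 0.0824 0.042 ] yaw_y -1.98 F [-10.9216   2.9835   0.3472] op 0.006189533235185277
t 16.25 p [0.5723 0.0824 0.0419] yaw_y -1.99 F [-11.1595   2.5476   1.8927] op 0.009792538224526106
t 16.3 p [0.5723 0.0824 0.042 ] yaw_y -1.98 F [-10.3044   3.5433   1.8523] op 0.004924913154731235
t 16.35 p [0.5723 0.0824 0.042 ] yaw_y -1.98 F [-9.8497  2.9667  0.8941] op 0.0013529475412434584
```

Request:
carry_out(
  commands=[
    [0.0,0.0003,0,0,0,0],
    [0.0,0.0005,0,0,0,0],
    [0.0,0.0005,0,0,0,0],
    [0.0,0.0005,0,0,0,0],
    [0.0,0.0005,0,0,0,0],
    [0.0,0.0005,0,0,0,0],
  ],
)

```text
clock: 16.95
tool_pos: [0.5723, 0.0824, 0.042]
eef_rot: [0.719, 0.695, -0.004, -0.003]
contact_force: [-11.3, 2.8, 2.5]
opening: 0.008
```

```bash
python3 - <<'E'
from h import *
for i in range(5): r.snapshot('top');state()
E
```

```text
t 17.0 p [0.5723 0.0824 0.042 ] yaw_y -1.98 F [-12.6747   2.3581   3.8712] op 0.0012726689294235687
t 17.05 p [0.5723 0.0824 0.0419] yaw_y -1.98 F [-11.5039   2.3644   3.0462] op 0.005383826071071168
t 17.1 p [0.5723 0.0824 0.0419] yaw_y -1.98 F [-11.6706   3.1182   3.0418] op 0.005955707781760582
t 17.15 p [0.5723 0.0824 0.0419] yaw_y -1.98 F [-11.5773   2.8078   2.8838] op 0.01202837051602364
t 17.2 p [0.5723 0.0824 0.0419] yaw_y -1.98 F [-11.1092   2.368    2.6078] op 0.0012405129992814768
```

Request:
carry_out(
  commands=[
    [0,-0.001,0,0,0,0],
    [0,-0.002,0,0,0,0],
    [0,-0.003,0,0,0,0],
    [0,-0.005,0,0,0,0],
    [0,-0.01,0,0,0,0],
    [0,-0.03,0,0,0,0],
    [0,-0.05,0,0,0,0],
    [0.02,-0.06,-0.05,0,0,0],
    [0.06,-0.06,-0.09,0,0,0],
    [0.11,-0.06,-0.13,0,0,0],
    [0.15,-0.06,-0.15,0,0,0],
    [0.17,-0.06,-0.15,0,0,0],
  ],
)

```text
clock: 18.4
tool_pos: [0.527, 0.2576, 0.1971]
eef_rot: [0.719, 0.694, 0.005, 0.002]
contact_force: [0.7, -0.0, -0.4]
opening: 0.008
```

```bash
python3 - <<'E'
from h import *
state();look('top12');look('side12','side');state()
for n in ['top','side']:
    p=r.snapshot(n)
    for l in ['bar_toe','bar_heel','bar','tub','loop_tool','spare_block']:
        print(n,l,[(np.round(x['xyz'],4).tolist(),round(x['p'],2)) for x in r.spot_point(p,l)[:1]])
E
```

```text
t 18.4 p [0.527  0.2576 0.1971] yaw_y -2.03 F [ 0.7466 -0.0448 -0.4331] op 0.007702074415281691
t 18.5 p [0.5258 0.2629 0.1959] yaw_y -1.54 F [-1.0813 -0.158   0.5216] op 0.006353232037393522
top bar_toe [([0.6323, 0.1133, 0.0484], 0.64)]
top bar_heel [([0.6243, -0.1856, 0.0461], 0.71)]
top bar [([0.5757, -0.184, 0.0284], 0.78)]
top tub [([0.7285, -0.0634, 0.0029], 0.61)]
top loop_tool [([0.384, -0.1914, 0.002], 0.76)]
top spare_block [([0.5466, -0.3281, -0.0043], 0.95)]
side bar_toe [([0.6311, 0.1161, 0.0518], 0.58)]
side bar_heel [([0.619, -0.19, 0.0512], 0.83)]
side bar [([0.5755, -0.1831, 0.0375], 0.7)]
side tub [([0.7232, -0.0661, -0.0026], 0.84)]
side loop_tool [([0.3767, -0.1941, -0.0016], 0.8)]
side spare_block [([0.5461, -0.3307, -0.001], 0.95)]
```

View pics/top12.png

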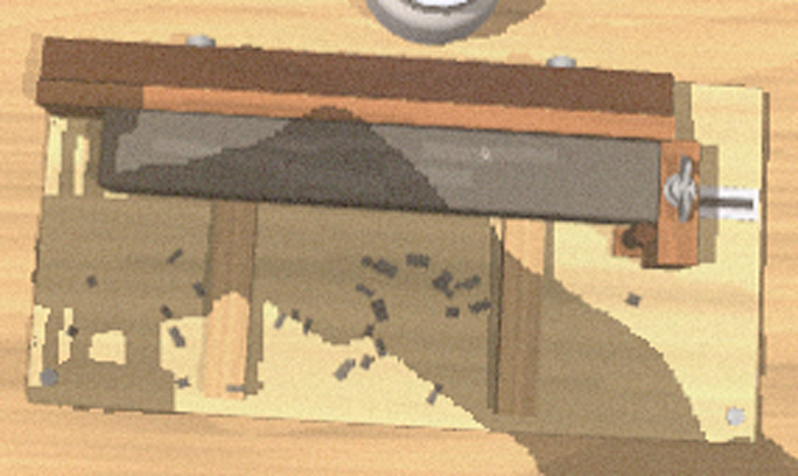

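View pics/side12.png

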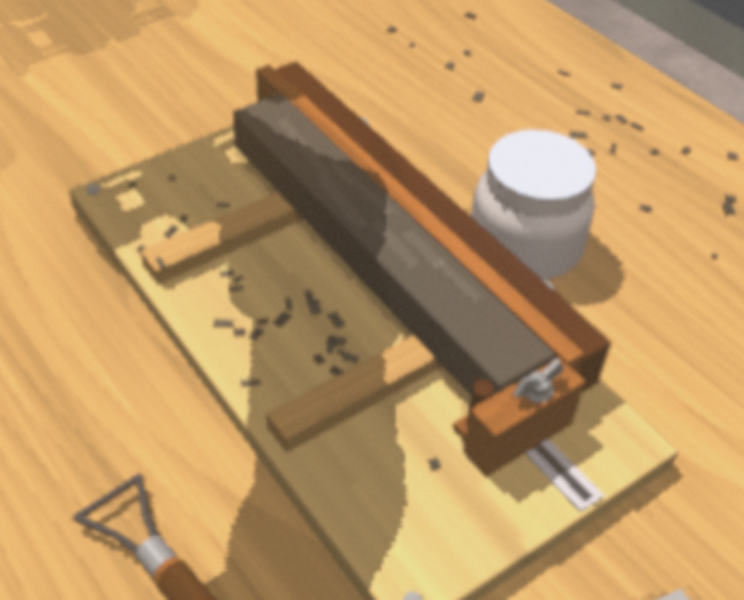

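```bash
python3 - <<'E'
import cv2,numpy as np
o=[]
for f in ['top4raw','top12raw']:
    c=cv2.imread(f'pics/{f}.png')[220:280,395:455]
    o.append(cv2.convertScaleAbs(cv2.resize(c,(395,395),interpolation=cv2.INTER_CUBIC),alpha=2.2,beta=10))
cv2.imwrite('pics/z13.png',np.hstack(o))
E
```

```text
(no output)
```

View pics/z13.png

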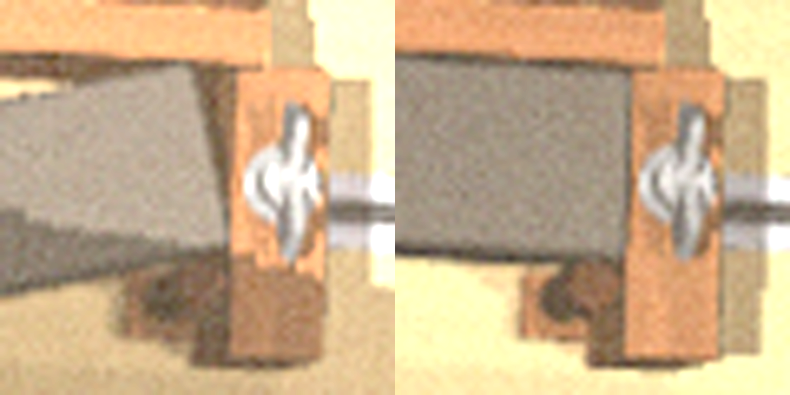

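The heel face is now flat on the stop with no gap, the toe is on the facing, and the arm is clear. I'm handing the job in.

```bash
python3 - <<'E'
from h import *
state();print(r.finish_job())
E
```

```text
t 19.2 p [0.5238 0.2546 0.1931] yaw_y -2.01 F [ 0.6091  0.326  -0.2894] op 0.0030819726659537692
the job is handed in; nothing more can be done
None
```

The clay bar is bedded in the jig and the job was handed in at about 19 s, with the arm clear and touching nothing.

- **Heel:** I pushed the bar endwise with shut fingertips until its heel met the end stop, then pressed to about 11 N along the bar.
- **Swing:** I went round to the side away from the fence and pushed near the free end. Resistance was mostly about 2 to 6 N, up to roughly 8 N total on the force reading, until the bar met the facing.
- **Press:** I held about 11.5 N square to the fence for about 0.7 s. Adding the side forces, the highest reading was 13.5 N, under the 16 N bruising limit. Force readings scatter by about 0.7 N and were only taken between moves.

**Last checks:**
- In the close-up, the heel face lies flat on the stop with no visible gap.
- The free end is on the facing. At the heel I judge a gap of about 2 to 3 mm from the top picture, within the 5 mm allowed.
- The tub, loop tool and spare block read within about 5 mm of where they started, which is the accuracy of the networks.

One thing I did not explain: in the swing and press the tool felt up to about 5 N of vertical force, which I took to be friction on the bar. I raised the tip slightly to relieve it, and the force stayed within the limits.

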